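Feel out the shaft's flat and hold the collar on it

ROBOT

A 6-joint arm with a two-finger parallel gripper is mounted at the origin on a cart in front of the work surface, level with it; the furniture and walls round the work are solid. World frame = base frame: x ahead of the robot, y to its left, z up, the work surface at z = 0. Lengths are in m, angles in rad, forces in N, time in s.
With the tool pointing down it reaches from about 0.25 to 0.8 m from the base axis. Payload 8.5 kg.
Tool frame: the origin (TCP) lies midway between the tips of the shut fingers; the grasp point (between the pads) lies ctrl.hold_point_z behind it (ctrl.hold_point_z is the distance from the TCP to the grasp point, in m); z points along the fingers, y is the line along which they close (so a half turn about z gives the same grasp; the last joint's range is limited). The gripper opens to 85 mm and grips with 20 to 120 N. Pads are 22 mm wide; open, the fingers measure 114 mm over their backs; the gripper's body (76 mm by 85 mm) begins 54 mm behind the grasp point. The pads swing forward as they close: fully open they stand 13 mm farther back than shut.
Start: joints at [1.333, 0.238, -0.013, 1.319, 0, 1.571], TCP at [0.124, 0.51, 0.231] pointing down, gripper open.
Joint ranges: [-2.66, 2.66], [-1.03, 1.9], [-1.14, 1.46], [-1.82, 2.27], [-1.45, 1.34], [-3.14, 3.14]. Speed limits (rad/s): [2.22, 2.22, 2.79, 3.14, 3.14, 3.14].

INTERFACE

Orientations are given as a 3x3 rotation matrix whose columns are the frame's x, y, z axes.
In Python, from cell import ctrl, capture, get_calibration, models gives the robot as it stands.
- The arm moves only by the shell command python3 -m inch 'ROWS' [FORCE]. ROWS is JSON, one flat list of numbers, 7 for each row, row after row: the turn, a rotation vector about the tool's x, y, z in rad, then the shift along the tool's x, y, z in mm, then the opening in per cent of the stroke, from 0 (shut) to 100 (fully open). In form: [wx, wy, wz, tx, ty, tz, jaw, wx, wy, wz, tx, ty, tz, jaw, ...]. A call has 1 to 8 rows; each row shifts and turns the commanded pose from where the row before left it, along the tool's axes as they then stand; what a row does not reach is not made up. A row lasts 1/8 s, in which the tool goes at most 62.5 mm and 10.7 degrees, less where a joint would pass 70% of its speed; a pose out of reach is approached as far as the arm can. A call is refused whole if a number of a shift passes 62.5 or a number of a turn 0.188, either way. A call with a gripper value outside its range is refused whole. The fingers move at their own pace and stop on an object; FORCE is the grip in N (left out, the last holds). Time passes only in rows, so rows that do not move let the fingers close. It gives the time, the measured TCP pose, the force, the opening and the grip force at its end, in the units of the state.
- ctrl.get_state(): the state, without advancing time (a new reading comes with each control period).
- capture(name): name is "scene" or "top"; returns the picture (400x640x3 uint8, red, green, blue); there is no depth.
- get_calibration(name): a dict with "fx", "fy", "cx", "cy" (pixels), "rvec" (rotation vector, rad) and "tvec" (3), from world to camera coordinates, as OpenCV has them. Camera axes: x right, y down, z forward; pixel columns grow to the right and rows downward; lengths in m; the calibration is good to about 2 mm. A picture is of the moment at which its call begins. get_calibration takes no time and is no camera call.
- ctrl.finish_job(): hands the job in; it is judged then, once.
Trained networks look in the newest picture that a camera, given by its name, has taken for a name from the list of things; names that differ only in an ending like _2 or _b are one class to them, and where a whole thing is asked for, a point or a joint stands for the part that bears it (a point fixed in the world has none). Each returns a list of dicts, best first, with "conf" (0 to 1); they miss things now and then, are a little off and sometimes report something else, mostly with a low value. They report only what shows in the picture. A call takes as long as a camera call.
- models.search_frame(camera, name): "bbox" ([centre column, centre row, width, height] in pixels, round what is visible of it).
The state is a dict: "clock": time; "joint_pos": joint angles; "joint_vel": joint speeds; "joint_torque": joint torques, N m; "ee_pos": TCP position; "orientation": TCP orientation; "ft_force": force on the tool from outside, world axes, zero at the start; "torque": the same for the moment, N m; "finger_gap": opening from 0.0 (shut) to 1.0 (fully open); "grasp_force": force on a finger pad.
Only numpy, scipy, OpenCV 4.12 (cv2) and the standard library are available. Lean on these libraries where they do the work, as an engineer would, in place of code of your own. Each camera call takes 0.05 s, during which the arm holds its last target. There are 200 camera calls.

TASK

Grip the upright shaft across its set-screw flat, one finger lying on the flat, and turn it until the flat faces the red mark on the bearing stand, and let go. Then pick the steel collar with the brass thumb screw out of the blue tray, put it over the shaft with its screw on the flat (screw pointing the way of the red mark), and finish while still holding the collar steady in the fingers, midway along the flat, so that the screw could be tightened. Leave the other things where they are.

Things in the scene. Friction and masses are not known exactly. Their poses are not given: they have to be found in the camera images.
- stand: fixed bearing stand: grey base plate 100x100x10 mm on the bench, green round housing 58 mm across (72 at its foot) up to 59 mm, four bolts, a red stripe (index mark) on its front. Origin: centre of the underside, on the shaft's axis; z up; the red mark is on its -x side, which may be turned some 20 degrees from facing the robot.
- shaft (a joint): turn of the upright shaft in the stand (rad), counter-clockwise from above positive; at 0 the shaft's flat faces the red mark. Turns stiffly (0.12 N m) and stays where it is left.
- shaft_flat (a point): point on the axis of the steel shaft (24 mm diameter, its chamfered end 142 mm above the bench) at mid-length of its set-screw flat, 119 mm up. The bright flat runs from 96 mm up to the end, 7.6 mm from the axis on the -x side of this frame, which turns with the shaft: across flat and back it measures 19.6 mm, elsewhere 24. Round below.
- tray: fixed open blue parts tray, outside 222x222x22 mm, walls 4 mm, inner floor 4 mm above the bench; origin: centre of the underside. Four loose things lie in it.
- collar_mid (a point): centre of the loose steel shaft collar lying in the tray: 46 mm outside diameter (45 between its +y and -y sides, best gripped there), 26 mm bore, 24 mm high, 0.18 kg; this point 12 mm above its underside. z along the bore, up. Its brass thumb screw (14 mm head) points out along -x to 40 mm from the centre.
- collar_screw (a point): point in the head of the collar's thumb screw, 35 mm from the collar's centre. The screw's 6 mm tip stands out into the bore, to 8.8 mm from the axis, so the collar goes over the shaft only with the screw above the flat (within about 15 degrees).
- bushing: bystander in the tray: plain brass bush without a screw, 42 mm diameter, 20 mm high; origin: centre of the underside
- tin_wax: bystander in the tray: round tin, 71 mm diameter, 24 mm high; origin: centre of the underside
- tape_roll: bystander in the tray: roll of masking tape, 77 mm diameter, 18 mm high; origin: centre of the underside
- nail_jar: bystander: jar with a yellow lid, 63 mm diameter, 76 mm high; origin: centre of the underside
- glue_pot: bystander: brown glue pot, 70 mm diameter, 62 mm high; origin: centre of the underside
- turned_bowl: bystander: small wooden bowl, 69 mm diameter, 35 mm high; origin: centre of the underside

How it is judged:
On the way, in this order (a step that is already met when the one before it is completed fails the run):
1. a finger presses on the flat while the flat faces the red mark (within 0.26 rad) (contact force between the fingers and shaft_c0 above 2 N and value of joint shaft between -0.26 and 0.26 rad), for 0.2 s.
2. the shaft is let go, its flat facing the mark (contact force between the fingers and shaft below 0.1 N and distance between the grasp point and shaft_flat above 0.06 m and value of joint shaft between -0.26 and 0.26 rad), for 0.1 s.
3. the collar is lifted from the tray in the fingers (height (world z) of collar_mid above 0.05 m and contact force between the fingers and collar above 2 N), for 0.2 s.
At the end, for the whole second after the job is handed in: The fingers still grip the collar, still and level (0.15 rad), round the shaft (axes within 4 mm), its middle within 10 mm of the flat's middle in height, the screw on the flat and pointing the way of the red mark (within about 18 degrees; flat within 0.26 rad) (contact force between the fingers and collar above 2 N and horizontal distance between collar_mid and shaft_flat below 0.004 m and z of collar_mid in the frame of stand between 0.109 and 0.129 m and angle between collar_mid's own z axis and vertical below 0.15 rad and value of joint shaft between -0.26 and 0.26 rad and x of collar_screw in the frame of shaft_flat below -0.03 m and x of collar_screw in the frame of stand below -0.03 m and y of collar_screw in the frame of stand between -0.011 and 0.011 m and linear speed of collar below 0.02 m/s); the arm keeps its last pose, push and grip.
It fails at once if another thing in the tray, or a pot, jar or bowl, is shoved more than 30 mm (distance of any of bushing, tin_wax, tape_roll, nail_jar, glue_pot, turned_bowl from where it was at the start of the episode above 0.03 m).
It also fails if it takes over 58 s, if anything falls off the work surface, if the arm or the gripper's body presses on something with over 40 N, if the wrist force passes 120 N, or if a joint passes its speed limit or range.

## Working session

There is one attempt and no reset: what is moved stays moved. The work goes in short steps, Python scripts to look and compute and a shell command to move; the robot and the scene stay as the last step left them, time stands still between calls to the robot, and variables do not carry over. Pictures are saved under pics/ and viewed, at most 10 in all, crops included, and the job is handed in when it is done.

```bash
mkdir -p pics; ls; cat > h.py <<'E'
import numpy as np, cv2
from cell import ctrl, capture, get_calibration, models
def cal(n):
    c=get_calibration(n); K=np.array([[c['fx'],0,c['cx']],[0,c['fy'],c['cy']],[0,0,1]])
    return K,np.array(c['rvec'],float),np.array(c['tvec'],float)
def proj(n,P):
    K,r,t=cal(n); return cv2.projectPoints(np.array(P,float).reshape(-1,1,3),r,t,K,None)[0].reshape(-1,2)
def ray(n,uv):
    K,r,t=cal(n); R=cv2.Rodrigues(r)[0]; d=R.T@np.linalg.inv(K)@np.array([uv[0],uv[1],1.]); return -R.T@t,d/np.linalg.norm(d)
def atz(n,uv,z):
    o,d=ray(n,uv); return o+d*(z-o[2])/d[2]
def tri(a,uva,b,uvb):
    o1,d1=ray(a,uva);o2,d2=ray(b,uvb)
    s=np.linalg.lstsq(np.c_[d1,-d2],o2-o1,rcond=None)[0]
    p,q=o1+d1*s[0],o2+d2*s[1]; return (p+q)/2,np.linalg.norm(p-q)
def save(n,f,crop=None,k=1):
    im=capture(n)[:,:,::-1]
    if crop: im=im[crop[1]:crop[3],crop[0]:crop[2]]
    cv2.imwrite('pics/'+f,cv2.resize(im,None,fx=k,fy=k,interpolation=cv2.INTER_CUBIC))
E
python3 - <<'E'
from h import *
for n in('scene','top'):
    save(n,n+'0.png')
    o,d=ray(n,(320,200)); print(n,o,d,cal(n)[0][0,0])
    for t in 'stand shaft_flat collar_mid collar_screw bushing tray nail_jar glue_pot turned_bowl tin_wax'.split():
        print(t,[(np.round(x['bbox'],1).tolist(),round(x['conf'],2)) for x in models.search_frame(n,t)[:2]])
s=ctrl.get_state();print(s,ctrl.hold_point_z)
E
```

```text
pics
scene [-0.00624092 -0.54289815  0.94309554] [ 0.47958006  0.53239523 -0.6975373 ] 476.4316813217874
stand [([333.6, 261.9, 53.5, 62.1], 0.94)]
shaft_flat [([336.3, 244.5, 11.0, 29.6], 0.62)]
collar_mid [([249.0, 212.6, 19.7, 17.4], 0.67)]
collar_screw [([249.3, 210.4, 15.0, 16.4], 0.68)]
bushing [([298.1, 213.4, 18.4, 12.2], 0.74)]
tray [([273.9, 216.8, 112.9, 80.7], 0.7), ([335.6, 243.5, 12.4, 31.6], 0.59)]
nail_jar [([373.3, 198.5, 24.4, 31.2], 0.96)]
glue_pot []
turned_bowl [([255.4, 150.9, 21.9, 24.1], 0.62)]
tin_wax [([279.9, 195.7, 26.0, 23.4], 0.97)]
top [0.44857754 0.10075041 1.59130244] [ 0.07750711 -0.00392547 -0.99698407] 517.4502509008671
stand [([358.8, 221.8, 37.4, 35.9], 0.6)]
shaft_flat [([362.6, 221.1, 15.0, 9.7], 0.5)]
collar_mid [([262.9, 239.5, 16.4, 17.8], 0.7)]
collar_screw [([264.2, 238.6, 17.4, 19.8], 0.61)]
bushing [([293.9, 206.1, 13.7, 9.7], 0.53)]
tray [([275.4, 222.3, 75.6, 81.6], 0.58)]
nail_jar [([331.1, 146.2, 21.4, 27.2], 0.56)]
glue_pot [([433.2, 229.8, 26.9, 23.6], 0.59)]
turned_bowl [([199.9, 186.8, 25.2, 25.3], 0.96), ([432.8, 230.7, 27.2, 24
[... 195 characters left out ...]
e+00]), 'joint_vel': array([-2.52878646e-05, -9.31003717e-04,  1.88890897e-03,  2.14619669e-04,
        4.14710229e-04,  1.01382986e-03]), 'joint_torque': array([-2.53287471e-04, -5.38601911e+01,  3.46691501e+01,  3.25421126e-03,
       -1.69080988e-05, -7.90402026e-06]), 'ee_pos': array([0.12366124, 0.51019863, 0.23126996]), 'orientation': array([[-9.71855192e-01,  2.35579044e-01, -2.92873620e-05],
       [ 2.35579045e-01,  9.71855187e-01, -9.20143528e-05],
       [ 6.78642142e-06, -9.63241152e-05, -9.99999995e-01]]), 'ft_force': array([-0.86172928,  0.60928131,  0.24678376]), 'torque': array([0.04207533, 0.01191545, 0.06957096]), 'grasp_force': 0.0, 'finger_gap': 1.0005691911103025} 0.0187
```

```bash
python3 - <<'E'
import cv2,numpy as np
a=cv2.imread('pics/scene0.png');b=cv2.imread('pics/top0.png')
r=lambda im,x0,y0,x1,y1,k:cv2.resize(im[y0:y1,x0:x1],None,fx=k,fy=k,interpolation=cv2.INTER_CUBIC)
cv2.imwrite('pics/a.png',r(a,210,150,410,300,4))
cv2.imwrite('pics/b.png',r(b,225,140,425,290,4))
E
```

```text
(no output)
```

View pics/a.png

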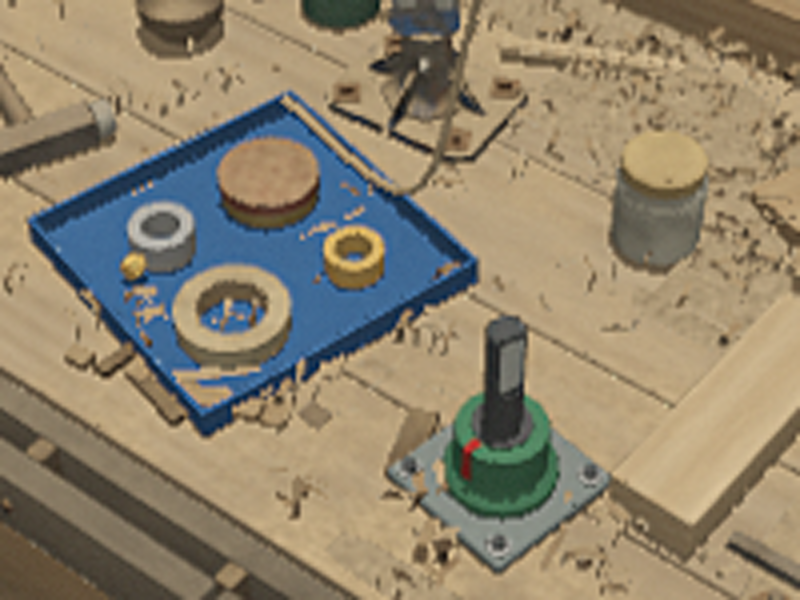

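View pics/b.png

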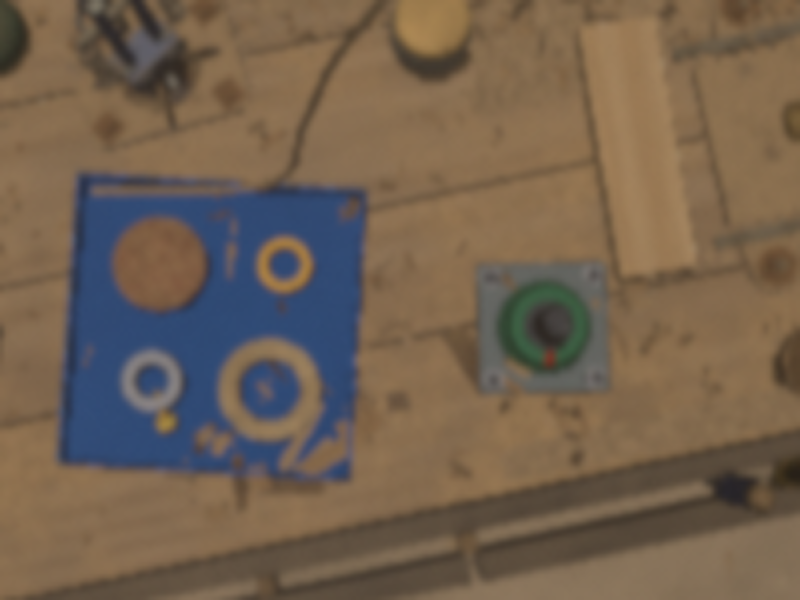

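```bash
python3 - <<'E'
from h import *
from scipy.optimize import least_squares
S=lambda u,v:(210+u/4,150+v/4); T=lambda u,v:(225+u/4,140+v/4)
for nm,a,b,z in [('shafttop',S(508,325),T(552,322),.142),('collar',S(160,225),T(152,380),.028),('screw',S(134,266),T(166,421),.016),('tape',S(233,310),T(269,389),.02),('bush',S(354,245),T(285,265),.024),('tin',S(268,170),T(159,264),.028)]:
    p,e=tri('scene',a,'top',b); print(nm,p.round(4),round(e,4),atz('scene',a,z).round(4),atz('top',b,z).round(4))
# stand by housing/bolts
for c in [(491,278),(593,275),(493,379),(596,377)]: print('bolt',atz('top',T(*c),.013).round(4))
for c in [(411,465),(590,472),(498,544)]: print('boltS',atz('scene',S(*c),.013).round(4))
print('mark',atz('top',T(550,352),.059).round(4),atz('scene',S(473,444),.059).round(4))
im=cv2.imread('pics/scene0.png')
print(im[228:256,328:346].sum(2)//3)
E
```

```text
shafttop [ 0.5061 -0.0278  0.1379] 0.0069 [ 0.5063 -0.0324  0.142 ] [ 0.5033 -0.0252  0.142 ]
collar [0.4654 0.2668 0.0234] 0.0012 [0.4635 0.2624 0.028 ] [0.4648 0.2666 0.028 ]
screw [0.4348 0.257  0.0116] 0.0022 [0.4336 0.2526 0.016 ] [0.4339 0.2571 0.016 ]
tape [0.459  0.1784 0.0148] 0.0028 [0.4576 0.1736 0.02  ] [0.4578 0.1789 0.02  ]
bush [0.5527 0.166  0.0227] 0.0027 [0.553  0.1642 0.024 ] [0.5516 0.1667 0.024 ]
tin [0.5537 0.2615 0.0239] 0.0026 [0.5522 0.2572 0.028 ] [0.5524 0.2619 0.028 ]
bolt [0.5419 0.0098 0.013 ]
bolt [ 0.544  -0.0681  0.013 ]
bolt [0.465  0.0089 0.013 ]
bolt [ 0.4663 -0.0695  0.013 ]
boltS [0.4655 0.0046 0.013 ]
boltS [ 0.5443 -0.0713  0.013 ]
boltS [ 0.4658 -0.0733  0.013 ]
mark [ 0.4843 -0.0307  0.059 ] [ 0.4797 -0.0347  0.059 ]
[[160 160 162 162 165 171 137 100 125 147 154 152 161 159 155 153 156 158]
 [159 160 159 164 159 158 128  97  85  71  80  79 152 165 159 157 156 154]
 [156 156 160 160 106  73  79  89  90  93  83  78 117 146 158 160 159 157]
 [151 152 156 125  81  87  89  92  90  92  89  91 107  79 132 150 155 161]
 [148 151 157  84  81  87  87  
[... 1069 characters left out ...]
 37 169 167 159 156 159]
 [161 161 141  62  39  43  54 114 108  80  43  46  46 169 167 160 159 161]
 [157 131 107  47  41  41  43  73  54  47  44  66  30 142 159 164 162 163]
 [100  98  91  46  39  43  46  46  65  61  49  40  35  98 123 155 158 163]
 [ 99 105  90  46  42  44  45  44  46  47  44  41  51 101 101 109 131 157]
 [103  99  70  41  44  43  47  51  45  50  44  44  45 100 105 102  95 133]
 [ 95  94  66  39  42  45  46  45  48  51  47  43  49  93 105 106 102 107]
 [ 85  93  69  44  43  48  47  43  48  48  48  46  49  90  96 105 103  99]
 [ 93  93  66  43  44  47  45  47  49  47  48  40  52  89  92 103 106 103]
 [ 93  94  48  35  44  44  45  47  49  48  43  41  66  91  91  96 105 104]]
```

```bash
python3 - <<'E'
from h import *
c=np.array([.505,-.0320])
z=.118
for a in range(-10,120,10):   # shaft value+yaw: flat normal dir = R(a)(-1,0)
    t=np.radians(a); R=np.array([[np.cos(t),-np.sin(t)],[np.sin(t),np.cos(t)]])
    cor=[np.r_[c+R@np.array([-.0076,s*.00929]),z] for s in(-1,1)]
    h=np.arcsin(.00929/.012)
    cyl=[np.r_[c+R@np.array([.012*np.cos(b),.012*np.sin(b)]),z] for b in np.linspace(-np.pi+h+.01,np.pi-h-.01,200)]
    p=proj('scene',cor); q=proj('scene',cyl); allx=np.r_[q[:,0],p[:,0]]
    print(a,p.round(1).tolist(),'silh',allx.min().round(2),allx.max().round(2),'fl-l',(p[:,0]-allx.min()).round(2),'w',np.ptp(allx).round(2))
o,d=ray('scene',(336,243)); print(d)
E
```

```text
-10 [[335.5, 242.4], [331.1, 237.1]] silh 331.14 341.36 fl-l [4.39 0.  ] w 10.21
0 [[336.5, 242.4], [330.9, 237.8]] silh 330.94 341.36 fl-l [5.52 0.  ] w 10.42
10 [[337.4, 242.4], [330.9, 238.5]] silh 330.88 341.36 fl-l [6.48 0.  ] w 10.47
20 [[338.2, 242.1], [331.0, 239.2]] silh 330.88 341.36 fl-l [7.35 0.11] w 10.47
30 [[339.0, 241.8], [331.3, 239.8]] silh 330.88 341.36 fl-l [8.16 0.37] w 10.47
40 [[339.8, 241.4], [331.7, 240.5]] silh 330.88 341.36 fl-l [8.87 0.79] w 10.47
50 [[340.4, 240.9], [332.2, 241.0]] silh 330.88 341.36 fl-l [9.47 1.34] w 10.47
60 [[340.8, 240.3], [332.9, 241.5]] silh 330.88 341.36 fl-l [9.95 2.01] w 10.47
70 [[341.2, 239.7], [333.7, 241.9]] silh 330.88 341.36 fl-l [10.27  2.78] w 10.47
80 [[341.3, 239.0], [334.5, 242.2]] silh 330.88 341.36 fl-l [10.45  3.63] w 10.47
90 [[341.3, 238.3], [335.4, 242.4]] silh 330.88 341.34 fl-l [10.46  4.52] w 10.46
100 [[341.2, 237.6], [336.3, 242.4]] silh 330.88 341.2 fl-l [10.32  5.44] w 10.32
110 [[340.9, 237.0], [337.2, 242.4]] silh 330.88 340.9 fl-l [10.02  6.35] w 10.02
[ 0.46116562  0.46056508 -0.75842341]
```

```bash
python3 -m inch '[0,0,0,-42,-36,0,60,0,0,0,-42,-36,0,60,0,0,0,-42,-36,0,60,0,0,0,-42,-36,0,60,0,0,0,-42,-36,0,60,0,0,0,-42,-36,0,60,0,0,0,-42,-36,0,60,0,0,0,-42,-36,0,60]' 50; cat >> h.py <<'E'
def go(x,y,z,yaw=None):
    s=ctrl.get_state(); R=np.array(s['orientation']); d=np.array([x,y,z])-s['ee_pos']
    print('t',round(s['clock'],2),'pos',np.round(s['ee_pos'],4),'shift mm',np.round(R.T@d*1000,1),'tilt',np.round(R[2],3),'y-angle',round(np.degrees(np.arctan2(R[1,1],R[0,1])),2),'gap',round(s['finger_gap'],3),'F',np.round(s['ft_force'],1),'T',np.round(s['torque'],2),'g',round(s['grasp_force'],1),'q6',round(s['joint_pos'][5],2))
E
python3 -c "
from h import *
go(.5048,-.0312,.18)"
```

```text
clock: 2.1
ee_pos: [0.3833, 0.1496, 0.2316]
orientation: [[-0.972, 0.235, 0.001], [0.235, 0.972, 0.0], [-0.001, 0.001, -1.0]]
ft_force: [0.4, 1.6, 0.2]
finger_gap: 0.601
grasp_force: 0.0
t 2.1 pos [0.3833 0.1496 0.2316] shift mm [-160.6 -147.1   51.6] tilt [-0.001  0.001 -1.   ] y-angle 76.38 gap 0.601 F [0.4 1.6 0.2] T [ 0.08 -0.01  0.01] g 0.0 q6 0.61
```

```bash
python3 -m inch '[0,0,0,-40,-37,0,60,0,0,0,-40,-37,0,60,0,0,0,-40,-37,0,60,0,0,-0.063,-40,-36,25,60,0,0,0,0,0,26,60,0,0,0,0,0,0,60]' >/dev/null
python3 - <<'E'
from h import *
go(.5048,-.0312,.1)
save('scene','s1.png',(270,150,420,270),4); save('top','t1.png',(300,150,420,270),5)
a=cv2.imread('pics/s1.png');b=cv2.imread('pics/t1.png')
a=cv2.resize(a,(500,400));b=cv2.resize(b[:500],(480,400))[:,80:380]
cv2.imwrite('pics/c.png',np.hstack([a,b]))
E
```

```text
t 2.85 pos [ 0.502  -0.0299  0.1787] shift mm [-3.3 -0.7 78.6] tilt [ 0.004 -0.001 -1.   ] y-angle 79.91 gap 0.6 F [-0.6  0.9  0. ] T [ 0.03  0.03 -0.02] g 0.0 q6 0.12
```

View pics/c.png

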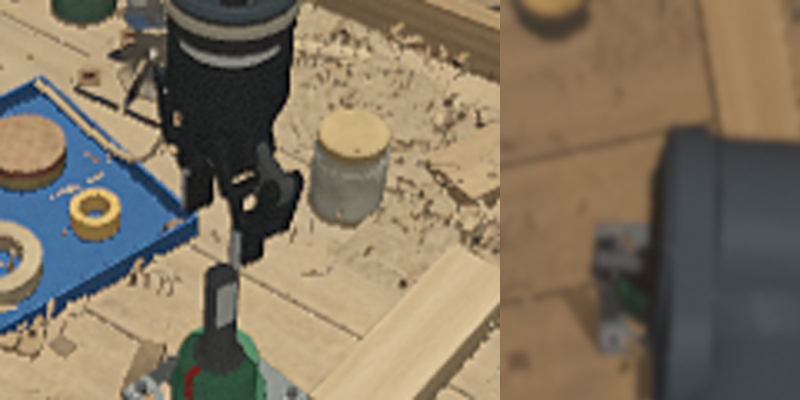

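The left half shows the gripper straddling the shaft top (finger at ~(265,240), shaft end at ~(222,270)); the top view is hidden by the arm. I'll descend and close gently.

```bash
python3 -m inch '[0,0,0,-3,-1,25,60,0,0,0,0,0,27,60,0,0,0,0,0,26,60,0,0,0,0,0,0,60]' 25 | tail -3
python3 -c "
from h import *
go(.5048,-.0312,.1)"
python3 -m inch '[0,0,0,0,0,0,40,0,0,0,0,0,0,15,0,0,0,0,0,0,15,0,0,0,0,0,0,15]' 25
python3 -c "
from h import *
go(.5048,-.0312,.1)"
```

```text
ft_force: [-0.4, 0.2, -0.2]
finger_gap: 0.598
grasp_force: 0.0
t 3.45 pos [ 0.5054 -0.0302  0.1023] shift mm [ 0.4 -1.1  2.4] tilt [ 0.001 -0.    -1.   ] y-angle 80.05 gap 0.598 F [-0.4  0.2 -0.2] T [-0.04 -0.03  0.08] g 0.0 q6 0.11
clock: 3.95
ee_pos: [0.5074, -0.0287, 0.1042]
orientation: [[-0.985, 0.172, 0.004], [0.172, 0.985, 0.004], [-0.003, 0.005, -1.0]]
ft_force: [0.8, 13.1, 7.3]
finger_gap: 0.224
grasp_force: 28.0
t 3.95 pos [ 0.5074 -0.0287  0.1042] shift mm [ 2.2 -3.   4.2] tilt [-0.003  0.005 -1.   ] y-angle 80.08 gap 0.224 F [ 0.8 13.1  7.3] T [ 2.37 -0.09 -0.12] g 28.0 q6 0.11
```

```bash
python3 -m inch '[0,0,0,0,1.5,0,15,0,0,0,0,0,0,15]' 50 >/dev/null
python3 -c "
from h import *
go(.505,-.031,.1)"
```

```text
t 4.2 pos [ 0.5075 -0.0286  0.1043] shift mm [ 2.  -2.8  4.3] tilt [-0.003  0.002 -1.   ] y-angle 80.02 gap 0.222 F [-0.5  4.5  7.1] T [ 0.95  0.24 -0.08] g 48.8 q6 0.12
```

```bash
python3 -m inch '[0,0,0.171,-0.4,0.5,0,15,0,0,0.171,-0.4,0,0,15,0,0,0.171,-0.4,0,0,15,0,0,0.171,-0.4,0,0,15]' 50 >/dev/null
python3 -c "
from h import *
go(.505,-.031,.1)"
```

```text
t 4.7 pos [ 0.5079 -0.0306  0.1043] shift mm [ 1.6 -2.5  4.3] tilt [-0.003 -0.    -1.   ] y-angle 40.45 gap 0.22 F [-7.4 -6.5 11.8] T [-1.03  1.21  0.12] g 49.6 q6 0.81
```

```bash
python3 -m inch '[0,0,0.171,-0.4,-1.5,0,15,0,0,0.171,-0.4,-0.3,0,15,0,0,0.171,-0.4,-0.3,0,15,0,0,0.171,-0.4,-0.3,0,15,0,0,0,0,0,0,15]' 50 >/dev/null
python3 -c "
from h import *
go(.505,-.031,.1)"
```

```text
t 5.33 pos [ 0.5069 -0.0324  0.1043] shift mm [ 1.5 -1.9  4.3] tilt [-0.     0.002 -1.   ] y-angle 1.46 gap 0.22 F [-4.2 -0.5  9.8] T [-0.01  0.86 -0.12] g 51.1 q6 1.48
```

```bash
python3 -m inch '[0,0,0,0,-0.7,0,60,0,0,0,0,0,0,60,0,0,0,0,0,0,60,0,0,0,0,0,-40,60,0,0,0,0,0,-40,60,0,0,0,0,0,-20,60,0,0,0,0,0,0,60]' | tail -4
python3 -c "
from h import *
go(.465,.2645,.15)
save('scene','s2.png')
"
```

```text
orientation: [[-0.028, 1.0, 0.003], [1.0, 0.028, -0.0], [-0.0, 0.003, -1.0]]
ft_force: [1.0, 0.2, -0.8]
finger_gap: 0.601
grasp_force: 0.0
t 6.2 pos [ 0.5068 -0.0324  0.2036] shift mm [298.  -33.6  53.4] tilt [-0.     0.003 -1.   ] y-angle 1.61 gap 0.601 F [ 1.   0.2 -0.8] T [-0.01 -0.05 -0.02] g 0.0 q6 1.48
```

```bash
python3 -m inch '[0,0,0,50,-5.5,0,72,0,0,0,50,-5.5,0,72,0,0,0,50,-5.5,0,72,0,0,0,50,-5.5,0,72,0,0,0,50,-5.5,0,72,0,0,0,48,-5.5,0,72,0,0,-0.185,0,0,0,72,0,0,-0.185,0,0,0,72]' 60 | tail -1
python3 -m inch '[0,0,-0.185,0,0,0,72,0,0,-0.185,0,0,0,72,0,0,-0.185,0,0,0,72,0,0,-0.185,0,0,0,72,0,0,-0.185,0,0,0,72,0,0,-0.185,0,0,0,72,0,0,-0.185,0,0,0,72,0,0,-0.185,0,0,0,72]' 60 | tail -1
python3 - <<'E'
from h import *
go(.465,.2645,.1)
a=cv2.resize(cv2.imread('pics/s2.png')[215:295,300:380],(400,400),interpolation=cv2.INTER_CUBIC)
b=cv2.resize(capture('scene')[155:255,210:310,::-1],(400,400),interpolation=cv2.INTER_CUBIC)
cv2.imwrite('pics/d.png',np.hstack([a,b]))
E
```

```text
grasp_force: 0.0
grasp_force: 0.0
t 8.25 pos [0.4639 0.2643 0.2006] shift mm [-1.400e+00 -1.000e-01  1.006e+02] tilt [ 0.003 -0.001 -1.   ] y-angle 107.95 gap 0.722 F [ 0.6 -0.3 -1. ] T [-0.   -0.02  0.05] g 0.0 q6 0.2
```

View pics/d.png

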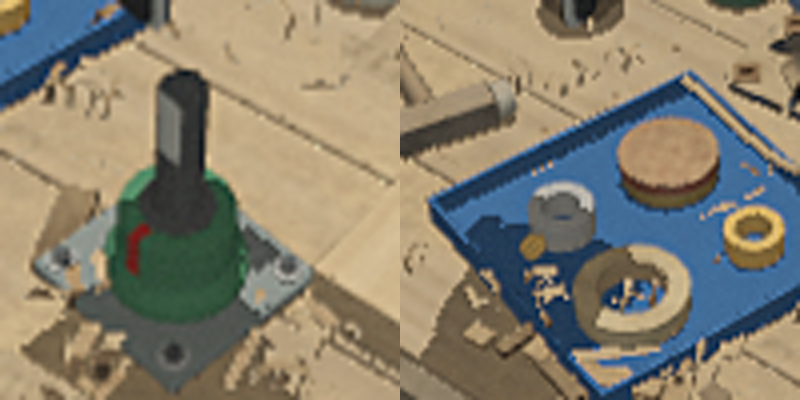

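```bash
python3 -m inch '[0,0,0,-0.4,0.7,40,72,0,0,0,0,0,40,72,0,0,0,0,0,40,72,0,0,0,0,0,35,72,0,0,0,0,0,0,72]' 60 | tail -1
python3 - <<'E'
from h import *
go(.4645,.265,.004)
b=cv2.resize(capture('scene')[180:240,215:305,::-1],(780,520),interpolation=cv2.INTER_CUBIC)
cv2.imwrite('pics/e.png',b)
E
```

```text
grasp_force: 0.0
t 8.93 pos [0.4622 0.264  0.0443] shift mm [-2.7  0.3 40.3] tilt [ 0.006 -0.001 -1.   ] y-angle 107.47 gap 0.726 F [-0.5  0.1  0.6] T [ 0.03  0.02 -0.02] g 0.0 q6 0.21
```

View pics/e.png

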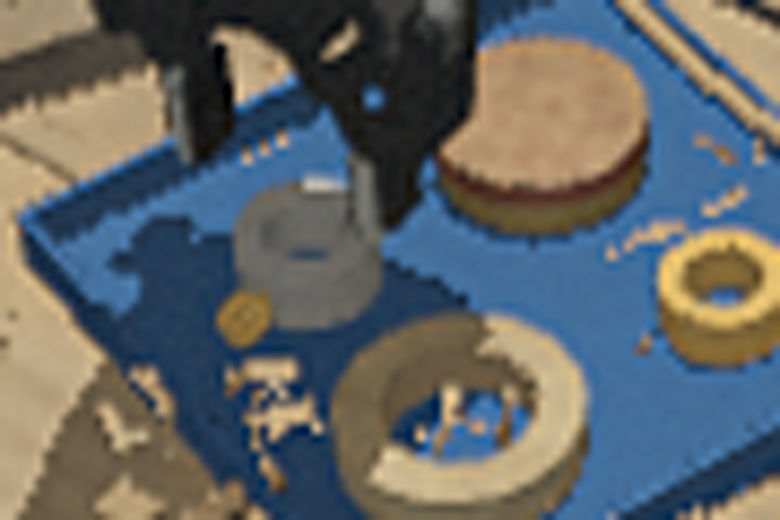

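Fingers straddle the collar (tips at ~(195,150) and (385,220), collar at (310,250)), with the tape clear. Continue down and close.

```bash
python3 -m inch '[0,0,0,-2,0.3,20,72,0,0,0,0,0,20,72,0,0,0,0,0,0,72]' 60 | tail -1
python3 -c "
from h import *
go(.4645,.265,.004)"
python3 -m inch '[0,0,0,0,0,0,60,0,0,0,0,0,0,45,0,0,0,0,0,0,45,0,0,0,0,0,0,45]' 60 | tail -1
python3 -c "
from h import *
go(.4645,.265,.004)"
```

```text
grasp_force: 0.0
t 9.35 pos [0.4664 0.2662 0.0076] shift mm [ 2.1 -0.6  3.6] tilt [ 0.001 -0.    -1.   ] y-angle 107.55 gap 0.723 F [-0.2  0.3 -0. ] T [-0.03 -0.05  0.  ] g 0.0 q6 0.21
grasp_force: 61.1
t 9.85 pos [0.4673 0.2668 0.0091] shift mm [ 3.3 -0.9  5.1] tilt [-0.002  0.001 -1.   ] y-angle 107.59 gap 0.508 F [-2.4 -0.3  6.3] T [-0.1   0.26  0.03] g 61.1 q6 0.21
```

```bash
python3 -m inch '[0,0,0,0,0,-10,45,0,0,0,0,0,-30,45,0,0,0,0,0,-40,45,0,0,0,0,0,-40,45,0,0,0,0,0,-40,45,0,0,0,0,0,-25,45,0,0,0,0,0,0,45,0,0,0,0,0,0,45]' 80 | tail -1
python3 -c "
from h import *
go(.501,-.0308,.2)"
```

```text
grasp_force: 82.3
t 10.85 pos [0.4659 0.266  0.1915] shift mm [  56.3 -293.5   -8.3] tilt [ 0.001 -0.    -1.   ] y-angle 107.6 gap 0.5 F [-0.3 -0.3 -2.8] T [ 0.01 -0.02  0.01] g 82.3 q6 0.21
```

```bash
python3 -m inch '[0,0,0,8.5,-49,0,45,0,0,0,8.5,-49,0,45,0,0,0,8.5,-49,0,45,0,0,0,8.5,-49,0,45,0,0,0,8.5,-49,0,45,0,0,0.14,8.5,-48,0,45,0,0,0.141,0,0,10,45,0,0,0,0,0,0,45]' 80 | tail -1
python3 - <<'E'
from h import *
go(.5076,-.0308,.175)
im=capture('scene')[:,:,::-1]; cv2.imwrite('pics/s3.png',im)
cv2.imwrite('pics/f.png',cv2.resize(im[190:260,295:385],(774,602),interpolation=cv2.INTER_CUBIC)[:600])
print(proj('scene',[[.5046,-.0308,.142]]))
E
```

```text
grasp_force: 82.5
t 11.85 pos [ 0.5052 -0.0289  0.1805] shift mm [-2.4 -2.   5.4] tilt [ 0.004  0.    -1.   ] y-angle 91.48 gap 0.5 F [-0.1  0.6 -2.7] T [-0.01  0.04  0.01] g 82.5 q6 -0.08
[[335.96009549 231.22321331]]
```

View pics/f.png

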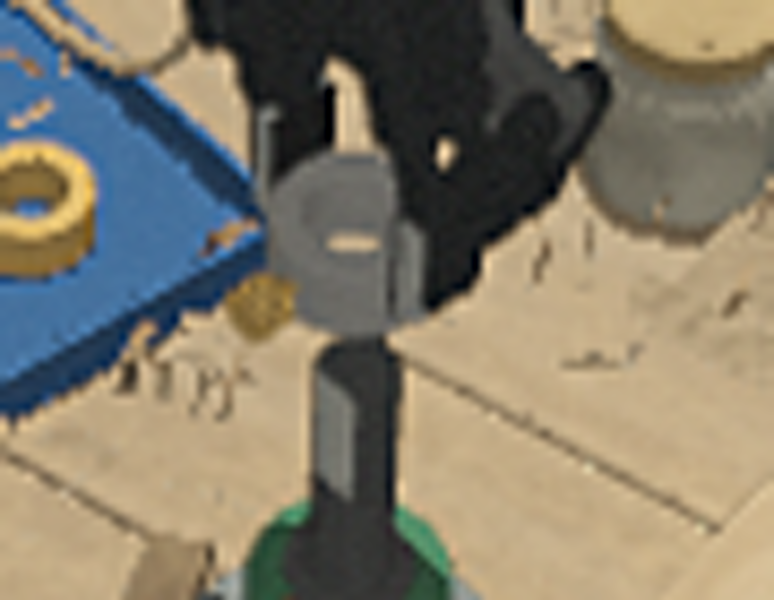

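```bash
python3 - <<'E'
from h import *
ang=np.linspace(0,2*np.pi,721)
def C(c,r,z): return np.c_[c[0]+r*np.cos(ang),c[1]+r*np.sin(ang),np.full(721,z)]
v=lambda p:np.c_[(p[:,0]-295+.5)*8.6-.5,(p[:,1]-190+.5)*8.57-.5]
s=v(proj('scene',C((.5046,-.0308),.012,.12))); s2=v(proj('scene',C((.5046,-.0308),.012,.142)))
print('shaft L/R',s[:,0].min(),s[:,0].max(),'top',s2[:,1].min())
for dx in(-.003,0,.003):
  for zc in(.187,.191):
    c=(.5052+dx,-.0289)
    t=v(proj('scene',C(c,.023,zc+.012)));b=v(proj('scene',C(c,.023,zc-.012)))
    bt=v(proj('scene',C(c,.013,zc+.012)));bb=v(proj('scene',C(c,.013,zc-.012)))
    h=v(proj('scene',[[c[0]-.037,c[1]-.001,zc]]))[0]
    print(dx,zc,'L',round(min(t[:,0].min(),b[:,0].min())),'top',round(t[:,1].min()),'bot',round(b[:,1].max()),'bore top L/R/T/B',bt[:,0].min().round(),bt[:,0].max().round(),bt[:,1].min().round(),bt[:,1].max().round(),'borebot top',bb[:,1].min().round(),'screw',h.round())
im=cv2.imread('pics/s3.png').astype(int)
print('row cols 323-346'); 
for r in(214,217,220,222,224): print(r,im[r,323:346].sum(1)//3)
print('col rows 203-236')
for c in(334,335,336,337): print(c,im[203:238,c].sum(1)//3)
print('shaft rows'); 
for r in(238,244): print(r,im[r,328:345].sum(1)//3)
E
```

```text
shaft L/R 308.42070571361984 398.55907091231563 top 323.44239869194485
-0.003 0.187 L 259 top 143 bot 338 bore top L/R/T/B 300.0 402.0 170.0 244.0 borebot top 235.0 screw [244. 312.]
-0.003 0.191 L 259 top 132 bot 327 bore top L/R/T/B 300.0 403.0 159.0 233.0 borebot top 225.0 screw [244. 301.]
0 0.187 L 267 top 137 bot 332 bore top L/R/T/B 308.0 411.0 165.0 238.0 borebot top 230.0 screw [253. 306.]
0 0.191 L 268 top 126 bot 321 bore top L/R/T/B 309.0 412.0 154.0 227.0 borebot top 219.0 screw [253. 295.]
0.003 0.187 L 276 top 132 bot 326 bore top L/R/T/B 317.0 420.0 159.0 233.0 borebot top 224.0 screw [262. 300.]
0.003 0.191 L 276 top 121 bot 316 bore top L/R/T/B 317.0 420.0 148.0 222.0 borebot top 214.0 screw [262. 289.]
row cols 323-346
214 [ 52  43  83 102 104 107 107  94  93  98 102 102 103 104 104 105 104 101
  54  26  25  30  36]
217 [118 108  82  87 105 107 108 106 100  96 120 142 143 142 134 123 100  79
  86 111 107  62  29]
220 [ 57  55  60  90  95  96 105 107 108 107 105 100 103 100 102 104 110  68
  89 105 115  60  32]
222 [ 89  95 109  99  84  93 101 100 101 103 104 109 11
[... 206 characters left out ...]
04 102 100 105 142 172 113 100
 109 109 104 100 104 103 106 104  91  42  51  50  49  59 102 117 112]
335 [177 176 177 175 145  96 105 110 105 106 103 103 101 105 143 176 113 103
 107 110 104 106 104 106 104 101  69  49  50  53  49  46  65  98 120]
336 [181 176 174 172 145  96 105 109 106 105 108 104 104 103 142 174 113 100
 105 110 106 105 104 105 108 104  71  49  53  51  50  54  48  57  75]
337 [132 133 164 180 150  98 106 108 105 105 107 104 101  97 134 176 117 102
 107 110 107 106 105 105 107 100  65  44  54  50  51  55  53  51  50]
shaft rows
238 [169 172 179  95 103 111 113 118  74  48  53  49  37 111 175 171 165]
244 [167 172 174  91 106 114 115 122  59  49  54  49  31 147 172 171 170]
```

The collar hangs level just above the shaft (screw at (262,305) toward the mark side). By my fit its centre is ~2.3 mm toward −x of the TCP; shift to suit.

```bash
python3 -m inch '[0,0,0,0,-1.9,0,45,0,0,0,0,0,0,45,0,0,0,0,0,0,45]' 80 | tail -1
python3 -c "
from h import *
go(.5069,-.0308,.150)"
```

```text
grasp_force: 82.5
t 12.28 pos [ 0.5066 -0.03    0.1825] shift mm [-0.3 -0.9 32.5] tilt [-0. -0. -1.] y-angle 91.58 gap 0.501 F [-0.6  0.  -3.1] T [ 0.01 -0.04  0.01] g 82.5 q6 -0.09
```

```bash
python3 -m inch '[0,0,0,-0.3,-0.9,10,45,0,0,0,0,0,10,45,0,0,0,0,0,10,45,0,0,0,0,0,0,45,0,0,0,0,0,0,45]' 80 | tail -1
python3 -c "
from h import *
go(.5069,-.0308,.113)"
python3 -m inch '[0,0,0,0,0,3,45,0,0,0,0,0,3,45,0,0,0,0,0,0,45]' 80 | tail -1
python3 -c "
from h import *
go(.5069,-.0308,.113)"
```

```text
grasp_force: 82.5
t 12.9 pos [ 0.5069 -0.0312  0.1523] shift mm [-0.   0.4 39.3] tilt [ 0. -0. -1.] y-angle 91.5 gap 0.502 F [ 0.1  0.4 -1.5] T [ 0.   -0.01 -0.04] g 82.5 q6 -0.09
grasp_force: 82.5
t 13.28 pos [ 0.5067 -0.0312  0.1461] shift mm [-0.3  0.4 33.1] tilt [ 0. -0. -1.] y-angle 91.5 gap 0.505 F [ 0.5 -0.5 -1.9] T [-0.02 -0.01  0.01] g 82.5 q6 -0.09
```

```bash
python3 -m inch '[0,0,0,0,0.3,2,45,0,0,0,0,0,2,45,0,0,0,0,0,0,45]' 80 | tail -1
python3 -c "
from h import *
go(.5069,-.0308,.113)"
python3 -m inch '[0,0,0,0,0,2,45,0,0,0,0,0,2,45,0,0,0,0,0,0,45]' 80 | tail -1
python3 -c "
from h import *
go(.5069,-.0308,.113)"
```

```text
grasp_force: 82.5
t 13.65 pos [ 0.5067 -0.0309  0.1421] shift mm [-0.2  0.1 29.1] tilt [ 0. -0. -1.] y-angle 91.5 gap 0.503 F [-0.4  0.3 -2.4] T [-0.02 -0.07 -0.03] g 82.5 q6 -0.09
grasp_force: 82.5
t 14.03 pos [ 0.5067 -0.0309  0.1381] shift mm [-0.2  0.1 25.1] tilt [ 0. -0. -1.] y-angle 91.5 gap 0.501 F [-0.1 -0.7 -2.5] T [-0.    0.01  0.  ] g 82.5 q6 -0.09
```

```bash
python3 -m inch '[0,0,0,0,0,3,45,0,0,0,0,0,3,45,0,0,0,0,0,3,45,0,0,0,0,0,0,45]' 80 | tail -1
python3 -c "
from h import *
go(.5069,-.0308,.113)"
```

```text
grasp_force: 82.5
t 14.53 pos [ 0.5066 -0.0309  0.129 ] shift mm [-0.3  0.1 16. ] tilt [ 0.001 -0.    -1.   ] y-angle 91.5 gap 0.501 F [ 0.2  0.4 -2.1] T [ 0.02 -0.01  0.03] g 82.5 q6 -0.09
```

```bash
python3 -m inch '[0,0,0,0,0,4,45,0,0,0,0,0,4,45,0,0,0,0,0,4,45,0,0,0,0,0,4,45,0,0,0,0,0,0,45,0,0,0,0,0,0,45]' 80 | tail -1
python3 - <<'E'
from h import *
go(.5069,-.0308,.113)
im=capture('scene')[:,:,::-1]; cv2.imwrite('pics/s4.png',im)
cv2.imwrite('pics/g.png',cv2.resize(im[195:265,290:380],(774,600),interpolation=cv2.INTER_CUBIC))
E
```

```text
grasp_force: 82.5
t 15.28 pos [ 0.5069 -0.0309  0.1133] shift mm [-0.   0.1  0.3] tilt [ 0. -0. -1.] y-angle 91.5 gap 0.504 F [ 0.1  0.4 -2.1] T [ 0.02 -0.02 -0.04] g 82.5 q6 -0.09
```

View pics/g.png

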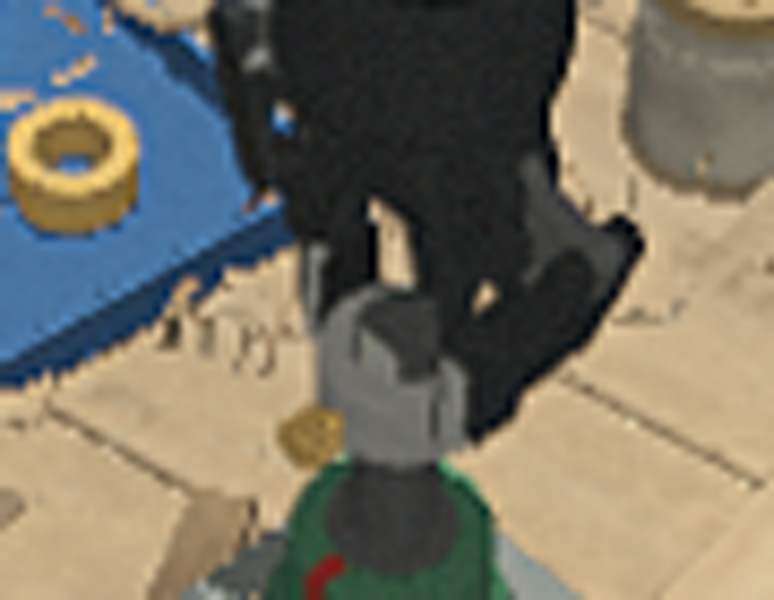

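```bash
python3 - <<'E'
from h import *
ang=np.linspace(0,2*np.pi,721)
v=lambda p:np.c_[(p[:,0]-289.5)*8.6,(p[:,1]-194.5)*8.57]
for z in(.109,.119,.129):
    c=(.5046,-.0308)
    C=lambda r,z:v(proj('scene',np.c_[c[0]+r*np.cos(ang),c[1]+r*np.sin(ang),np.full(721,z)]))
    print(z,'bot',C(.023,z-.012)[:,1].max().round(),'top',C(.023,z+.012)[:,1].min().round(),'L',C(.023,z)[:,0].min().round(),[(y,v(proj('scene',[[c[0]-.037*np.cos(np.radians(y)),c[1]-.037*np.sin(np.radians(y)),z]]))[0].round()) for y in(-10,0,10)])
E
```

```text
0.109 bot 492.0 top 304.0 L 310.0 [(-10, array([278., 452.])), (0, array([293., 467.])), (10, array([311., 480.]))]
0.119 bot 468.0 top 279.0 L 311.0 [(-10, array([279., 427.])), (0, array([294., 442.])), (10, array([312., 455.]))]
0.129 bot 443.0 top 253.0 L 311.0 [(-10, array([279., 402.])), (0, array([294., 417.])), (10, array([312., 430.]))]
```

The collar sits over the shaft: its lower edge is at row ~467 (468 predicted for a 119 mm mid-height). The screw head is at (312,435), within about 8° of the mark.

```bash
python3 -c "
from h import *
print(ctrl.finish_job())"
```

```text
the job is handed in; nothing more can be done
None
```

I handed the job in at about 15 s. The shaft's flat faces the red mark, and the gripper holds the collar over the shaft midway along the flat, with its screw about 5–8° off the mark by the camera. The judge's verdict was not shown.

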